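# Fold the marking template over onto the insole blank

## Robot

A 6-joint arm with a two-finger parallel gripper is mounted at the origin on the work surface. World frame = base frame: x ahead of the robot, y to its left, z up, the work surface at z = 0. Lengths are in mm, angles in rad, forces in N, time in s.
With the tool pointing down it reaches from about 300 to 775 mm from the base axis. Payload 14.6 kg.
Tool frame: the origin (TCP) lies at the very end of the fingers, on their centre line; the grasp point (between the pads) lies manip.grasp_offset behind it (manip.grasp_offset is the distance from the TCP to the grasp point, in mm); z points along the fingers, y is the direction in which the jaws open and shut (so a half turn about z gives the same grasp; the last joint's range is limited). The gripper opens to 94 mm and grips with 3 to 60 N. Pads are 16 mm wide; open, the fingers measure 119 mm over their backs; the gripper's body (75 mm by 177 mm) begins 78 mm behind the grasp point.
Start: joints at [-1.278, 0.3, 1.521, -0, 1.321, -0.067], TCP at [193.64, -514.774, 205.446] pointing down, gripper open.
Joint ranges: [-3.03, 3.03], [-0.79, 2.21], [0.23, 2.52], [-1.04, 4.18], [0, 3.07], [-2.55, 2.55]. Speed limits (rad/s): [2.22, 2.22, 2.57, 3.14, 3.14, 3.14].

## Interface

Orientations are given as [roll, pitch, yaw] about the fixed x, y, z axes, in that order (R = Rz(yaw) Ry(pitch) Rx(roll)).
In Python, from cell import manip gives the robot as it stands.
- The arm moves only by the tool send_rows, never from a script. Its argument "commands" is a list of rows, each a list of 2 entries, a list of its own where there are three numbers: the shift along the tool's x, y, z in m, then the turn about the tool's z in rad. A call has exactly 8 rows; each row is the pose to reach, as a shift and turn from the pose commanded when the call began, along the tool's axes at that moment; what a row does not reach only later rows make up. A row lasts 1/12 s, in which the tool goes at most 41.7 mm and 7.16 degrees, less where a joint would pass 70% of its speed; a pose out of reach is approached as far as the arm can. A call with a gripper value outside its range is refused whole. "hand" is the closure, from -1 (fully open) to 1 (shut), so that 0 is half open, set as the call begins (left out, the last holds). The fingers move at their own pace and stop on an object; "force" is the grip in N (left out, the last holds). Time passes only in rows, so rows that repeat a pose let the fingers close, or fill a call up. It gives the time, the measured TCP pose, the force and the opening at its end, in the units of the state.
- manip.read_state(): the state, without advancing time (a new reading comes with each control period).
- manip.camera(name): name is "side" or "top"; returns the picture (400x640x3 uint8, red, green, blue); there is no depth.
- manip.camera_model(name): a dict with "K" (3x3 intrinsics, pixels), "eye" and "attitude" of the camera in the world. Camera axes: x right, y down, z forward; pixel columns grow to the right and rows downward; lengths in mm; the calibration is good to about 2 mm. A picture is of the moment at which its call begins. camera_model takes no time and is no camera call.
- manip.sign_off(): hands the job in, once; it reports no verdict.
The state is a dict: "clock": time; "joints": joint angles; "qd": joint speeds; "effort": joint torques, N m; "eef_pos": TCP position; "eef_rot": TCP orientation; "wrist_force": force on the tool from outside, world axes, zero at the start; "moment": the same for the moment, N m; "finger_gap": finger opening in mm.
Only numpy, scipy, OpenCV 4.12 (cv2) and the standard library are available. Lean on these libraries where they do the work, as an engineer would, in place of code of your own. Each camera call takes 0.05 s, during which the arm holds its last target.

## Task

On the marking jig, turn the hinged metal template with the red edge over its blue spine so that it lies fully flat on the other side, over the brown insole blank. Use only fingertip pushes, gently, without pinching the template or letting it slam down, and leave the blank and everything else on the bench where it is.

Things in the scene. Friction and masses are not known exactly. Their poses are not given: they have to be found in the camera images.
- jig: the marking jig, a plywood board fixed to the table, 255 (its x, from -105 to +150) by 270 (its y) by 18 mm, origin on the table under the middle of the spine, z up. The blue spine and hinge run along its x axis 40 mm above the table. On its -y side are two black rubber rests (tops 36 mm above the table) from which the template starts; on its +y side is a white bed (top 30 mm above the table) that carries the blank.
- spine (a point): the middle of the hinge axis, 40 mm above the table; axes as the jig's
- leaf (a joint): angle of the template about the spine, rad: 0 = lying flat on the jig's -y side, pi/2 = upright, pi = lying flat on the +y side over the blank (its hard stop). It starts partly raised, at 0.3 to 0.75. The hinge is stiff: it stays at any angle where it is left and needs a push of up to about 6 N at the free edge to turn.
- leaf_edge (a point): middle of the template's free edge, 150 mm from the hinge axis, at mid thickness. The template is a flat aluminium plate 6 mm thick, 164 mm wide along the spine, pierced by three windows; its outermost 40 mm, all along the free edge, is a solid red bar. Same body axes as the jig when lying at 0.
- blank: brown fibreboard insole blank, 130 (jig x) by 80 (jig y) by 5 mm, lying loose on the white bed between two low blue fences, origin at the centre of its underside; the template lies 2 mm above it when flat
- glue_jar: an amber glass jar of glue with a black lid, radius 32, 85 tall, standing on the table (mm; origin at the centre of its underside); leave it alone
- hammer: a small hammer with a cylindrical steel head and a dark wooden handle lying on the table, about 130 long, under 45 tall (mm); leave it alone
- awl: an awl with a wooden handle lying on the table, 150 long (mm); leave it alone
- pin_cup: a blue ceramic cup, radius 35, 70 tall, on the table (mm; origin at the centre of its underside); leave it alone
- spool: an orange thread spool with wooden ends, radius 19, 32 tall, standing on the jig's board at its +x end (mm; origin at the centre of its underside); leave it alone
- wax_tin: a brass-coloured wax tin, radius 21, 24 tall, standing on the jig's board at its +x end (mm; origin at the centre of its underside); leave it alone
Not all that is in view belongs to the job. There is more than one size of the blank; the one meant has the size given above.

How it is judged:
By the outcome, as a careful person would: the job done as asked, in the order asked, and still so for the second after the job is handed in, with the robot touching nothing.
It also fails if it takes over 45 s, if anything falls off the work surface, if the arm or the gripper's body presses on something with over 40 N, if the wrist force passes 120 N, or if a joint passes its speed limit or range.

## Working session

There is one attempt and no reset: what is moved stays moved. The work goes in short steps, Python scripts to look and compute and a tool call to move; the robot and the scene stay as the last step left them, time stands still between calls to the robot, and variables do not carry over. Pictures are saved under pics/ and viewed, and the job is handed in when it is done.

Besides the shell and the picture viewer there is one more tool, called after "Request:" as a command line: name --argument value ..., lists and objects as JSON in quotes. send_rows: Moves the arm, as the interface text tells. Its arguments: {"type":"object","properties":{"commands":{"type":"array","items":{"type":"array"}},"hand":{"type":"number"},"force":{"type":"number"}},"required":["commands"]}

```bash
ls; mkdir -p pics
python3 - <<'E'
from cell import manip
import cv2
for n in("side","top"):
    m=manip.camera_model(n); print(n,m)
    cv2.imwrite(f"pics/{n}0.png",manip.camera(n)[:,:,::-1])
print(manip.read_state(), manip.grasp_offset)
E
```

```text
pics
side {'K': array([[480.5682731 ,   0.        , 320.26577748],
       [  0.        , 480.5682731 , 201.85146877],
       [  0.        ,   0.        ,   1.        ]]), 'eye': array([342.36845821, 919.26178597, 803.38063377]), 'attitude': array([-2.26660369, -0.00861475, -2.95670578])}
top {'K': array([[425.6771919 ,   0.        , 323.58430444],
       [  0.        , 425.6771919 , 199.81380098],
       [  0.        ,   0.        ,   1.        ]]), 'eye': array([ 449.72481486,   35.31888794, 1051.38019637]), 'attitude': array([-3.07082344e+00, -2.01414523e-03, -1.57841571e+00])}
{'clock': 0.1, 'joints': array([-1.27761732e+00,  3.00419123e-01,  1.52153249e+00,  2.42975983e-05,
        1.32071107e+00, -6.66037603e-02]), 'qd': array([ 0.00085433, -0.00155558, -0.00196706, -0.00124341, -0.00011678,
       -0.00065078]), 'effort': array([-1.21598998e-03, -5.32650268e+01, -3.53293276e+01,  7.09125982e-02,
        2.34450441e-02, -4.58412785e-05]), 'eef_pos': array([ 193.56949406, -514.55029366,  204.93539754]), 'eef_rot': array([-3.14052656e+00, -9.46988798e-05,  3.59776690e-01]), 'wrist_force': array([-0.39615602,  0.37468734, -0.01820407]), 'moment': array([ 0.03914468, -0.07066277, -0.04889191]), 'finger_gap': 93.86838488232053} 18.8
```

View pics/side0.png

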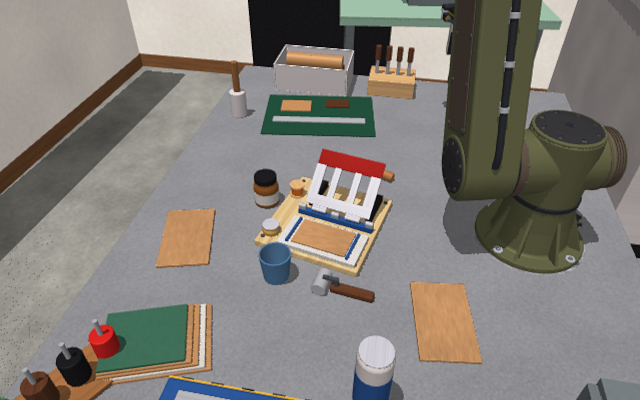

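View pics/top0.png

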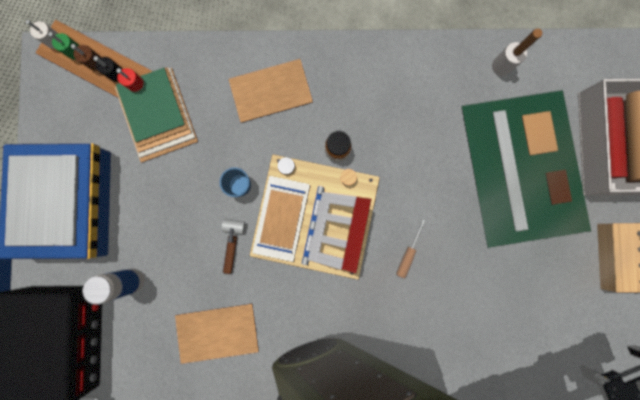

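The top view shows the jig at about px (315,215), with the blank left of the blue spine (u≈316) and the red edge at u≈357. I'll enlarge both views.

```bash
cat > h.py <<'E'
import numpy as np, cv2
from scipy.spatial.transform import Rotation as R
from cell import manip
def cam(n):
    m=manip.camera_model(n); return m['K'],np.array(m['eye']),R.from_euler('xyz',m['attitude']).as_matrix()
def proj(n,P):
    K,e,A=cam(n); p=(np.atleast_2d(P)-e)@A; q=p@K.T; return q[:,:2]/q[:,2:]
def back(n,uv,z):
    K,e,A=cam(n); d=A@np.linalg.solve(K,[uv[0],uv[1],1]); return e+d*(z-e[2])/d[2]
def crop(n,x0,y0,w,h,s,out,img=None):
    im=manip.camera(n)[:,:,::-1] if img is None else img
    c=cv2.resize(im[y0:y0+h,x0:x0+w],None,fx=s,fy=s,interpolation=cv2.INTER_CUBIC); cv2.imwrite(out,c)
E
python3 - <<'E'
from h import *
crop('top',235,145,160,140,5,'pics/t1.png',cv2.imread('pics/top0.png'))
crop('side',245,140,160,120,5,'pics/s1.png',cv2.imread('pics/side0.png'))
for uv in[(273,156),(379,178),(359,278),(251,256)]: print(back('top',uv,18))
E
```

```text
[631.54204168 155.83839403  18.        ]
[ 575.37684306 -103.11740189   18.        ]
[333.99050185 -50.98123556  18.        ]
[388.50573598 208.66139234  18.        ]
```

View pics/t1.png

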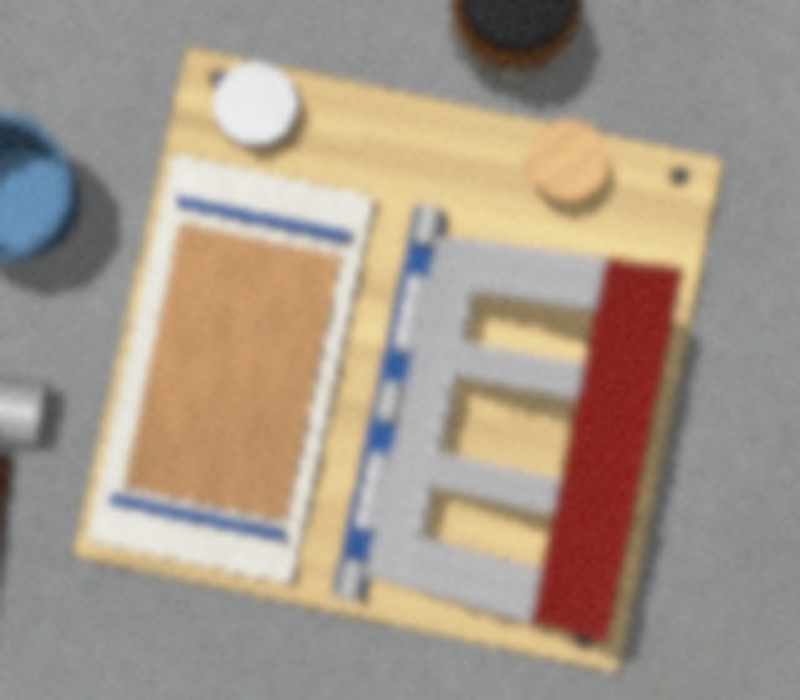

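View pics/s1.png

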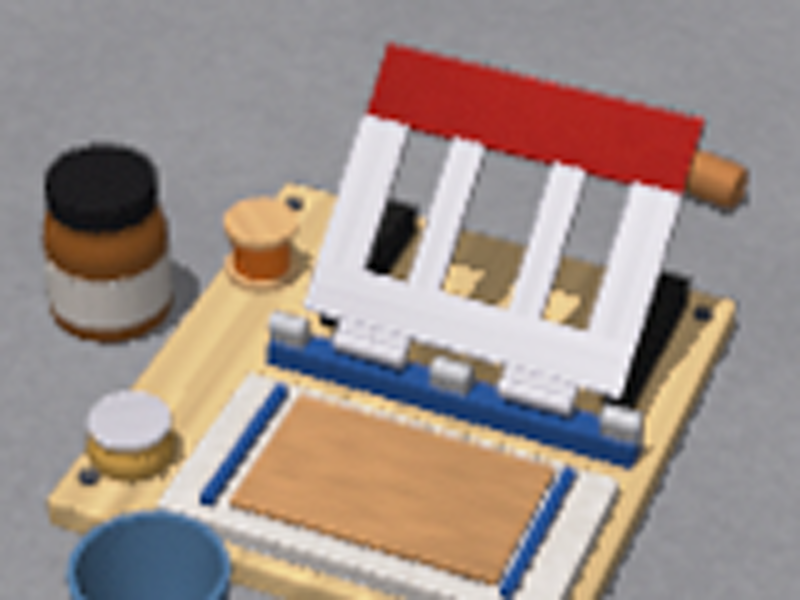

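```bash
cat >> h.py <<'E'
def leafpt(x,r,t,th): return np.array([x,-r*np.cos(th)+t*np.sin(th),40+r*np.sin(th)+t*np.cos(th)])
def toW(P,j):
    c,s=np.cos(j[2]),np.sin(j[2]); P=np.atleast_2d(P); return np.c_[j[0]+c*P[:,0]-s*P[:,1], j[1]+s*P[:,0]+c*P[:,1], P[:,2]]
E
python3 - <<'E'
from h import *
from scipy.optimize import least_squares
T=lambda u,v:(235+u/5-.4,145+v/5-.4); S=lambda u,v:(245+u/5-.4,140+v/5-.4)
fix=[('top',T(188,48),(150,135,18)),('top',T(722,157),(150,-135,18)),('top',T(617,670),(-105,-135,18)),('top',T(77,553),(-105,135,18)),
('side',S(290,183),(150,-135,18)),('side',S(735,300),(-105,-135,18)),('side',S(50,500),(150,135,18))]
lf=[('top',T(682,268),(82,150,3)),('top',T(610,639),(-82,150,3)),('side',S(388,42),(82,150,3)),('side',S(703,118),(-82,150,3)),
('top',T(607,262),(82,110,3)),('top',T(536,620),(-82,110,3)),('side',S(368,115),(82,110,3)),('side',S(683,190),(-82,110,3))]
def res(p):
    return np.array([proj(n,toW(P,p))[0]-uv for n,uv,P in fix]+[proj(n,toW(leafpt(*P,p[3]),p))[0]-uv for n,uv,P in lf])
r=least_squares(lambda p:res(p).ravel(),[480,50,1.35-3.14+1.57,.5],x_scale=[100,100,1,1],loss='soft_l1')
print(r.x,r.cost);print(res(r.x).round(1))
p=r.x
for th in (p[3],1.57,3.14): print(toW([leafpt(x,150,0,th) for x in(-82,0,82)],p).round())
E
```

```text
[ 4.60999483e+02  5.78489386e+01 -2.12439475e-01  7.00579298e-01] 6.997839852861626
[[-0.2 -0. ]
 [ 1.   0.5]
 [ 1.4  1.1]
 [-0.4  1.5]
 [-1.1 -0.5]
 [ 0.3 -0.3]
 [-1.2 -0.1]
 [ 0.3 -0.1]
 [-0.4  1.1]
 [-0.3  0.1]
 [ 0.   0.1]
 [ 0.4 -0.9]
 [-0.2  0.8]
 [-1.2  0.6]
 [-0.8  1.5]]
[[357. -37. 137.]
 [437. -54. 137.]
 [517. -72. 137.]]
[[381.  75. 190.]
 [461.  58. 190.]
 [541.  40. 190.]]
[[412. 222.  40.]
 [493. 204.  40.]
 [573. 187.  40.]]
```

Fit: jig at (461, 58), yaw −0.212, leaf ≈0.70 rad, with residuals of about 1 px. The plan is to keep the fingers shut and the tool pointing down. Tool x will lie along jig +y, and I'll push the outer edge from the −y side along its arc.

Request:
send_rows --commands '[[[0.02,-0.018,0],-0.06],[[0.045,-0.038,0],-0.12],[[0.07,-0.058,0],-0.18],[[0.095,-0.078,0],-0.25],[[0.12,-0.1,0],-0.32],[[0.145,-0.12,0],-0.38],[[0.165,-0.14,0],-0.44],[[0.183,-0.153,0],-0.5]]' --hand 1 --force 10

```text
clock: 0.77
eef_pos: [311.4, -305.1, 205.3]
eef_rot: [-3.141, -0.0, 0.863]
wrist_force: [0.0, 0.3, 0.8]
finger_gap: 44.1
```

```bash
cat >> h.py <<'E'
J=np.array([461.0,57.85,-0.2124]); TH0=0.70
def st():
    s=manip.read_state(); p=np.array(s['eef_pos']); c,sn=np.cos(J[2]),np.sin(J[2]); d=p-[J[0],J[1],0]
    print('t',round(s['clock'],2),'pos',p.round(1),'rot',np.round(s['eef_rot'],3),'jig',round(c*d[0]+sn*d[1],1),round(-sn*d[0]+c*d[1],1),'F',np.round(s['wrist_force'],1),'gap',round(s['finger_gap'],1)); return s
def tofr(s,jx,jy,z,yaw=1.3584):
    d=toW([jx,jy,z],J)[0]-s['eef_pos']; y=s['eef_rot'][2]
    print('d tool',(d[0]*np.cos(y)+d[1]*np.sin(y)).round(1),(d[0]*np.sin(y)-d[1]*np.cos(y)).round(1),-d[2].round(1),'turn',round(y-yaw,3))
E
python3 -c "
from h import *
s=st(); tofr(s,0,-160,200)"
```

```text
t 0.77 pos [ 311.4 -305.1  205.3] rot [-3.141 -0.     0.863] jig -69.7 -386.3 F [0.  0.3 0.8] gap 44.1
d tool 232.3 -46.2 5.3 turn -0.495
```

Request:
send_rows --commands '[[[0.03,-0.006,0],-0.06],[[0.06,-0.012,0],-0.12],[[0.09,-0.018,0],-0.18],[[0.12,-0.024,0],-0.25],[[0.15,-0.03,0],-0.32],[[0.18,-0.036,0.002],-0.38],[[0.21,-0.042,0.004],-0.44],[[0.232,-0.046,0.005],-0.495]]'

```text
clock: 1.43
eef_pos: [428.1, -99.3, 200.1]
eef_rot: [-3.141, -0.0, 1.359]
wrist_force: [0.8, -0.6, -0.2]
finger_gap: 0.4
```

```bash
python3 -c "
from h import *
s=st(); tofr(s,0,-140,114)
crop('top',235,145,160,140,5,'pics/t2.png'); crop('side',225,60,200,150,4,'pics/s2.png')"
```

```text
t 1.43 pos [428.1 -99.3 200.1] rot [-3.141 -0.     1.359] jig 1.0 -160.5 F [ 0.8 -0.6 -0.2] gap 0.4
d tool 20.5 -1.0 86.1 turn 0.0
```

View pics/s2.png

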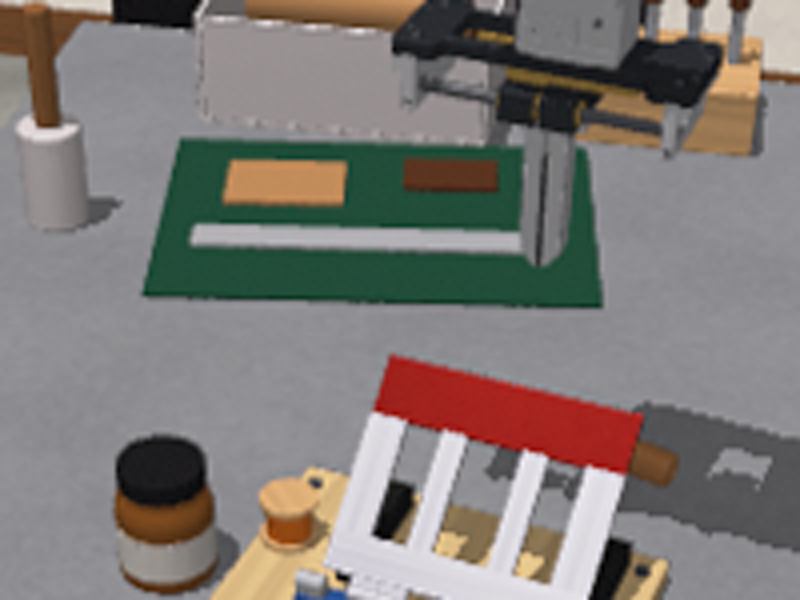

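View pics/t2.png

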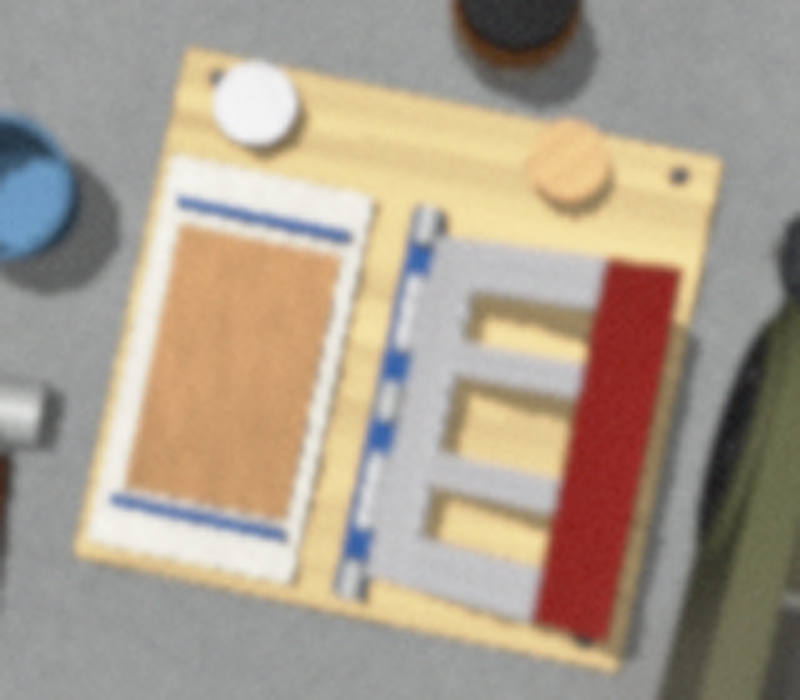

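The side view shows the shut fingers (tip ≈ crop (543,262)) behind and above the red edge. The leaf, blank and neighbours haven't moved. Next I descend behind the edge.

Request:
send_rows --commands '[[[0.002,0,0.012],0],[[0.005,0,0.026],0],[[0.008,0,0.04],0],[[0.011,-0.001,0.054],0],[[0.014,-0.001,0.068],0],[[0.017,-0.001,0.08],0],[[0.02,-0.001,0.087],0],[[0.02,-0.001,0.087],0]]'

```text
clock: 2.2
eef_pos: [430.1, -81.6, 112.3]
eef_rot: [-3.139, -0.0, 1.354]
wrist_force: [-0.1, -0.3, 0.3]
finger_gap: 0.1
```

Request:
send_rows --commands '[[[0.002,0,0],0],[[0.004,0,0],0],[[0.006,0,0],0],[[0.008,0,0],0],[[0.009,0,0],0],[[0.01,0,0],0],[[0.011,0,0],0],[[0.012,0,0],0]]'

```text
clock: 2.87
eef_pos: [433.5, -69.8, 113.5]
eef_rot: [3.142, 0.0, 1.355]
wrist_force: [0.9, 0.1, 0.2]
finger_gap: 0.5
```

```bash
python3 -c "
from h import *
s=st()
crop('top',300,145,130,140,5,'pics/t3.png'); crop('side',265,80,160,120,5,'pics/s3.png')"
```

```text
t 2.87 pos [433.5 -69.8 113.5] rot [3.142 0.    1.355] jig 0.0 -130.5 F [0.9 0.1 0.2] gap 0.5
```

View pics/s3.png

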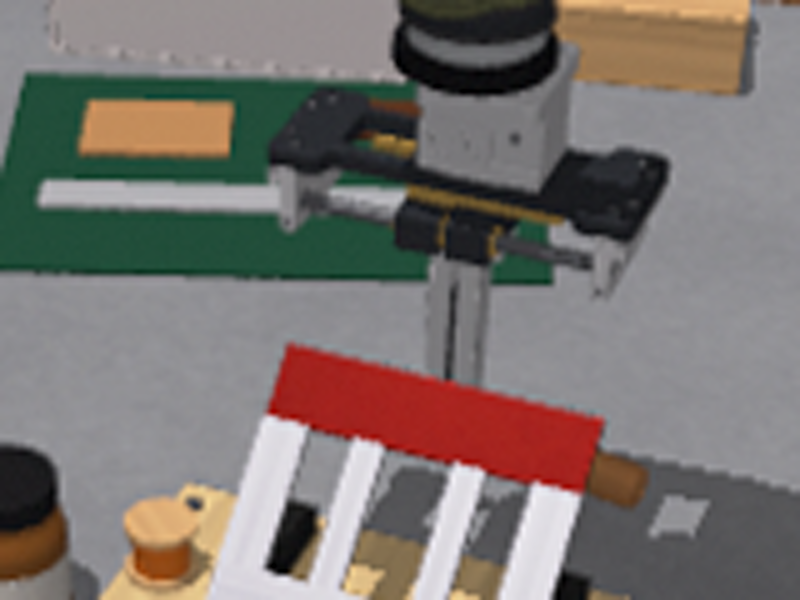

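Run:
```python
from h import *
h=8
def tip(th):
    if th<np.pi/2:
        p=leafpt(0,150,-3,th); return np.array([p[1]-h,p[2]-20])
    p=leafpt(0,130,-3,th); return np.array([p[1]-h,p[2]])
for th in np.arange(.7,3.1416,.1): print(round(th,2),tip(th).round(1),(tip(th+.1)-tip(th)).round(1))
```

```text
0.7 [-124.7  114.3] [10.  11.2]
0.8 [-114.7  125.5] [11.1 10.1]
0.9 [-103.6  135.6] [12.  9.]
1.0 [-91.6 144.6] [12.9  7.7]
1.1 [-78.7 152.3] [13.6  6.4]
1.2 [-65.1 158.7] [14.1  5. ]
1.3 [-51.  163.7] [14.6  3.6]
1.4 [-36.5 167.3] [14.8  2.1]
1.5 [-21.6 169.4] [14.4  0.6]
1.6 [ -7.2 170. ] [13.  -0.7]
1.7 [  5.8 169.3] [12.8 -2. ]
1.8 [ 18.6 167.3] [12.6 -3.3]
1.9 [ 31.2 164. ] [12.2 -4.5]
2.0 [ 43.4 159.5] [11.7 -5.7]
2.1 [ 55.  153.7] [11.  -6.9]
2.2 [ 66.1 146.9] [10.3 -7.9]
2.3 [ 76.4 138.9] [ 9.5 -8.9]
2.4 [ 85.8 130. ] [ 8.5 -9.8]
2.5 [ 94.4 120.2] [  7.5 -10.6]
2.6 [101.8 109.6] [  6.4 -11.3]
2.7 [108.2  98.3] [  5.2 -11.9]
2.8 [113.5  86.4] [  4.  -12.4]
2.9 [117.5  74. ] [  2.8 -12.7]
3.0 [120.3  61.3] [  1.5 -12.9]
3.1 [121.8  48.4] [  0.2 -13. ]
```

Request:
send_rows --commands '[[[0.002,0,0],0],[[0.004,0,0],0],[[0.006,0,-0.001],0],[[0.008,0,-0.003],0],[[0.01,0,-0.005],0],[[0.012,0,-0.007],0],[[0.014,0,-0.01],0],[[0.016,0,-0.012],0]]'

```text
clock: 3.63
eef_pos: [436.9, -54.1, 125.8]
eef_rot: [-3.141, 0.0, 1.355]
wrist_force: [-1.0, -3.7, -2.5]
finger_gap: 0.3
```

```bash
python3 -c "
from h import *
s=st()
crop('side',265,80,160,120,5,'pics/s4.png')"
```

```text
t 3.63 pos [436.9 -54.1 125.8] rot [-3.141  0.     1.355] jig -0.0 -114.5 F [-1.  -3.7 -2.5] gap 0.3
```

View pics/s4.png

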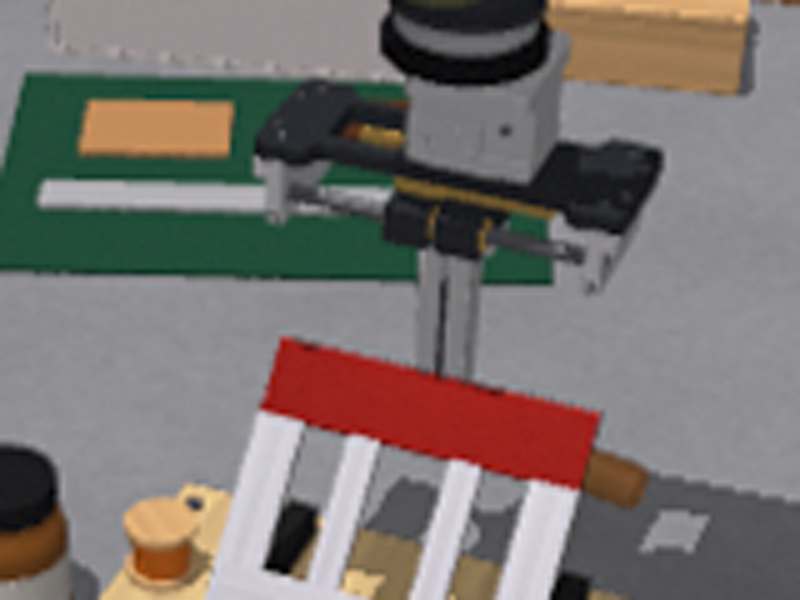

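Contact is made at about 4.5 N and the red edge has begun to move. I'll continue along the arc.

Request:
send_rows --commands '[[[0.002,0,-0.002],0],[[0.004,0,-0.004],0],[[0.006,0,-0.006],0],[[0.008,0,-0.007],0],[[0.01,0,-0.009],0],[[0.013,0,-0.011],0],[[0.015,0,-0.013],0],[[0.017,0,-0.015],0]]'

```text
clock: 4.35
eef_pos: [440.6, -37.4, 140.7]
eef_rot: [-3.142, 0.0, 1.355]
wrist_force: [-1.4, -2.6, -2.0]
finger_gap: 0.5
```

Request:
send_rows --commands '[[[0.002,0,-0.002],0],[[0.005,0,-0.003],0],[[0.007,0,-0.005],0],[[0.009,0,-0.006],0],[[0.012,0,-0.007],0],[[0.014,0,-0.009],0],[[0.017,0,-0.01],0],[[0.019,0,-0.012],0]]'

```text
clock: 5.02
eef_pos: [444.9, -18.9, 152.7]
eef_rot: [3.141, 0.0, 1.355]
wrist_force: [-0.0, -3.4, -2.0]
finger_gap: 0.6
```

Request:
send_rows --commands '[[[0.002,0,-0.001],0],[[0.005,0,-0.002],0],[[0.008,0,-0.003],0],[[0.01,0,-0.004],0],[[0.012,0,-0.005],0],[[0.015,0,-0.006],0],[[0.017,0,-0.007],0],[[0.02,0,-0.008],0]]'

```text
clock: 5.68
eef_pos: [449.2, 0.6, 160.8]
eef_rot: [3.141, 0.0, 1.355]
wrist_force: [0.0, -5.1, 4.4]
finger_gap: 0.6
```

```bash
python3 -c "
from h import *
s=st()
crop('side',265,80,160,120,5,'pics/s5.png')"
```

```text
t 5.68 pos [449.2   0.6 160.8] rot [3.141 0.    1.355] jig 0.6 -58.5 F [ 0.  -5.1  4.4] gap 0.6
```

View pics/s5.png

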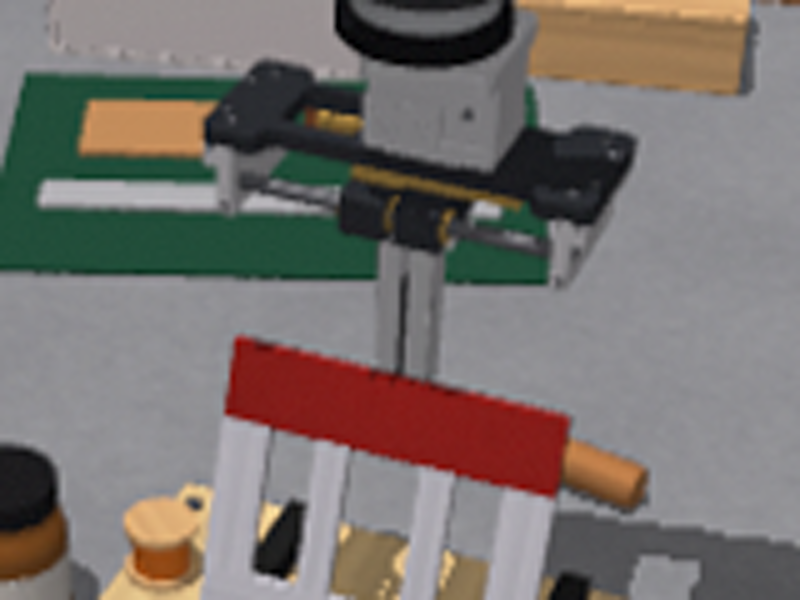

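The leaf follows (now ≈1.25 rad), with forces around 7 N. Continuing through upright.

Request:
send_rows --commands '[[[0.003,0,-0.001],0],[[0.006,0,-0.002],0],[[0.008,0,-0.003],0],[[0.011,0,-0.004],0],[[0.014,0,-0.005],0],[[0.017,0,-0.006],0],[[0.019,0,-0.006],0],[[0.022,0,-0.007],0]]'

```text
clock: 6.4
eef_pos: [453.5, 22.2, 167.3]
eef_rot: [-3.141, 0.0, 1.355]
wrist_force: [0.1, -1.9, -1.9]
finger_gap: 0.3
```

Request:
send_rows --commands '[[[0.003,0,0],0],[[0.006,0,-0.001],0],[[0.008,0,-0.001],0],[[0.011,0,-0.002],0],[[0.014,0,-0.002],0],[[0.017,0,-0.002],0],[[0.019,0,-0.002],0],[[0.022,0,-0.002],0]]'

```text
clock: 7.07
eef_pos: [458.5, 43.6, 169.6]
eef_rot: [3.141, -0.0, 1.355]
wrist_force: [-1.5, -3.0, 2.1]
finger_gap: 0.4
```

Request:
send_rows --commands '[[[0.003,0,0],0],[[0.005,0,0],0],[[0.008,0,0],0],[[0.01,0,0],0],[[0.013,0,0],0],[[0.015,0,0],0],[[0.018,0,0],0],[[0.02,0,0.001],0]]'

```text
clock: 7.73
eef_pos: [462.7, 63.3, 168.5]
eef_rot: [-3.142, -0.0, 1.355]
wrist_force: [-1.1, -3.2, 2.8]
finger_gap: 0.7
```

```bash
python3 -c "
from h import *
s=st()
crop('side',245,80,160,120,5,'pics/s6.png');crop('top',235,145,160,140,5,'pics/t6.png')"
```

```text
t 7.73 pos [462.7  63.3 168.5] rot [-3.142 -0.     1.355] jig 0.5 5.7 F [-1.1 -3.2  2.8] gap 0.7
```

View pics/s6.png

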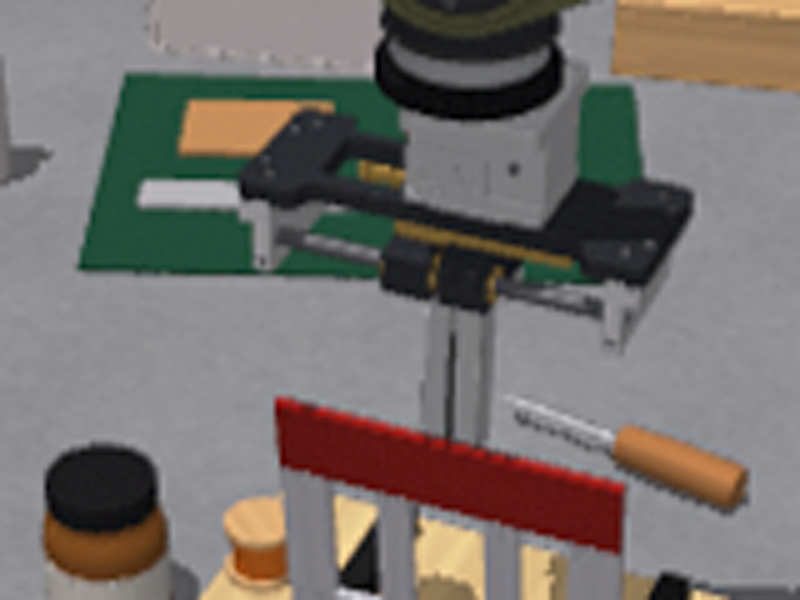

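View pics/t6.png

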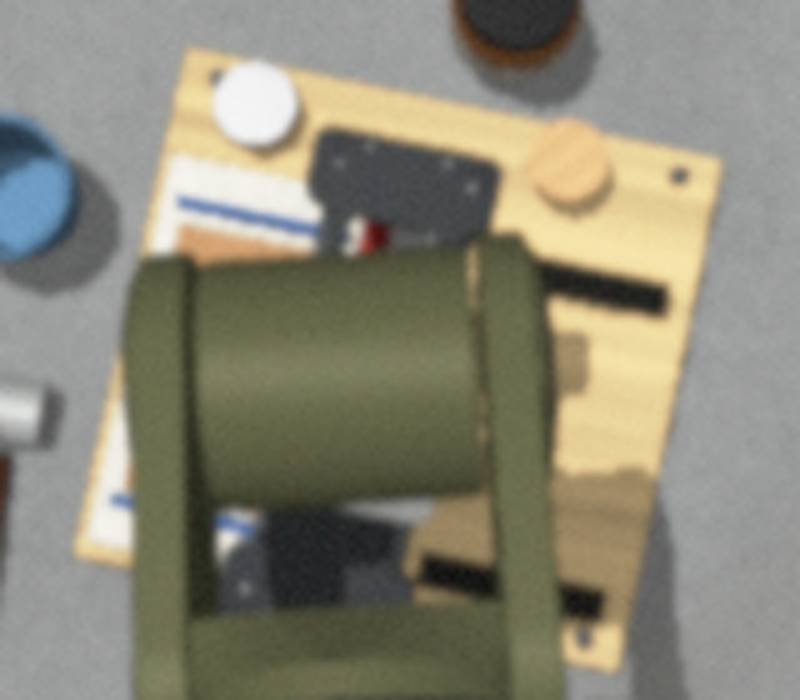

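The leaf is just past upright: the underside of the red bar now faces us and the fingertips sit behind it. Continuing.

Request:
send_rows --commands '[[[0.002,0,0],0],[[0.005,0,0.001],0],[[0.007,0,0.001],0],[[0.01,0,0.001],0],[[0.012,0,0.002],0],[[0.014,0,0.002],0],[[0.017,0,0.003],0],[[0.019,0,0.003],0]]'

```text
clock: 8.5
eef_pos: [466.7, 81.8, 165.2]
eef_rot: [-3.141, 0.0, 1.355]
wrist_force: [-0.8, -3.4, -1.5]
finger_gap: 0.6
```

Request:
send_rows --commands '[[[0.002,0,0.001],0],[[0.005,0,0.001],0],[[0.007,0,0.002],0],[[0.009,0,0.003],0],[[0.012,0,0.004],0],[[0.014,0,0.005],0],[[0.016,0,0.006],0],[[0.018,0,0.006],0]]'

```text
clock: 9.17
eef_pos: [470.6, 99.3, 159.3]
eef_rot: [-3.142, 0.0, 1.355]
wrist_force: [0.3, -2.2, -1.0]
finger_gap: 0.5
```

Request:
send_rows --commands '[[[0.002,0,0.001],0],[[0.005,0,0.002],0],[[0.007,0,0.003],0],[[0.009,0,0.004],0],[[0.011,0,0.005],0],[[0.013,0,0.007],0],[[0.015,0,0.008],0],[[0.017,0,0.009],0]]'

```text
clock: 9.83
eef_pos: [474.3, 116.0, 150.4]
eef_rot: [3.141, -0.0, 1.355]
wrist_force: [-0.2, -1.3, 0.9]
finger_gap: 0.2
```

```bash
python3 -c "
from h import *
s=st()
crop('side',245,90,160,120,5,'pics/s7.png')"
```

```text
t 9.83 pos [474.3 116.  150.4] rot [ 3.141 -0.     1.355] jig 0.7 59.6 F [-0.2 -1.3  0.9] gap 0.2
```

View pics/s7.png

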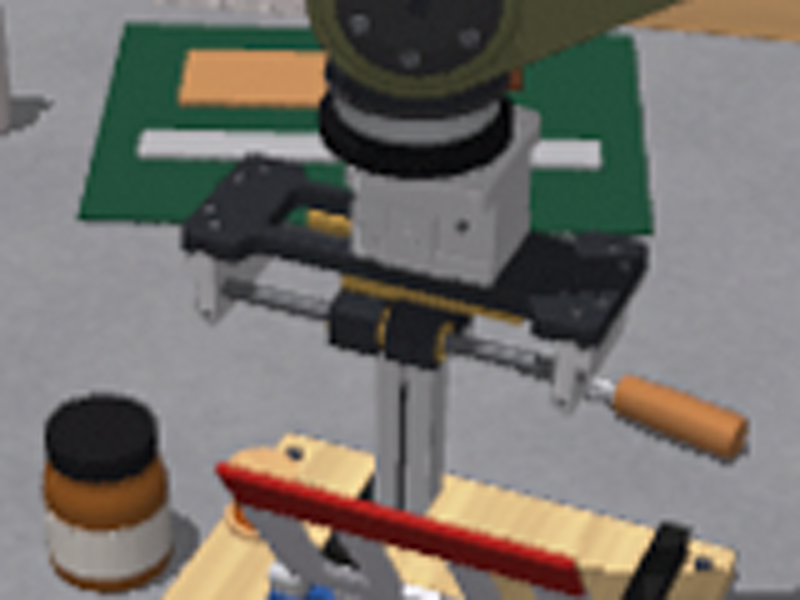

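```bash
python3 -c "
from h import *
for th in (1.9,2.0,2.1,2.2,2.3): print(th,*[proj('side',toW(leafpt(x,150,t,th),J))[0].round(1) for x in(82,-82) for t in (3,-3)])"
```

```text
1.9 [293.3 170.2] [294.4 168.1] [364.3 188.6] [365.2 186.3]
2.0 [290.7 175.8] [291.7 173.5] [362.  194.6] [362.9 192.1]
2.1 [288.2 181.8] [289.2 179.3] [359.7 201. ] [360.6 198.4]
2.2 [285.8 188.1] [286.7 185.5] [357.5 207.6] [358.3 204.9]
2.3 [283.6 194.6] [284.5 192. ] [355.3 214.5] [356.2 211.8]
```

The edge corner at px (288.6,182.6) gives θ≈2.15, as commanded. Continuing down, still in contact.

Request:
send_rows --commands '[[[0.002,0,0.001],0],[[0.004,0,0.003],0],[[0.007,0,0.004],0],[[0.009,0,0.005],0],[[0.011,0,0.007],0],[[0.013,0,0.009],0],[[0.015,0,0.01],0],[[0.017,0,0.012],0]]'

```text
clock: 10.55
eef_pos: [477.9, 132.6, 138.4]
eef_rot: [3.141, -0.0, 1.355]
wrist_force: [-0.6, -1.4, 1.2]
finger_gap: 0.7
```

Request:
send_rows --commands '[[[0.002,0,0.002],0],[[0.004,0,0.003],0],[[0.005,0,0.005],0],[[0.007,0,0.007],0],[[0.009,0,0.008],0],[[0.011,0,0.01],0],[[0.012,0,0.012],0],[[0.014,0,0.014],0]]'

```text
clock: 11.22
eef_pos: [480.9, 146.1, 124.3]
eef_rot: [3.142, -0.0, 1.355]
wrist_force: [-1.1, -0.8, 1.4]
finger_gap: 0.7
```

Request:
send_rows --commands '[[[0.002,0,0.002],0],[[0.003,0,0.004],0],[[0.005,0,0.006],0],[[0.006,0,0.008],0],[[0.007,0,0.01],0],[[0.009,0,0.012],0],[[0.01,0,0.014],0],[[0.012,0,0.016],0]]'

```text
clock: 11.88
eef_pos: [483.4, 157.7, 108.2]
eef_rot: [-3.141, 0.0, 1.355]
wrist_force: [-0.3, -1.8, 0.8]
finger_gap: 0.1
```

```bash
python3 -c "
from h import *
s=st()
crop('side',245,110,160,120,5,'pics/s8.png')
for th in (2.5,2.6,2.7): print(th,*[proj('side',toW(leafpt(x,150,t,th),J))[0].round(1) for x in(82,-82) for t in (3,-3)])"
```

```text
t 11.88 pos [483.4 157.7 108.2] rot [-3.141  0.     1.355] jig 0.8 102.4 F [-0.3 -1.8  0.8] gap 0.1
2.5 [280. 208.] [280.7 205.3] [351.5 228.6] [352.2 225.8]
2.6 [278.6 214.7] [279.1 212. ] [349.9 235.5] [350.5 232.7]
2.7 [277.5 221.2] [277.9 218.6] [348.4 242.3] [349.  239.6]
```

View pics/s8.png

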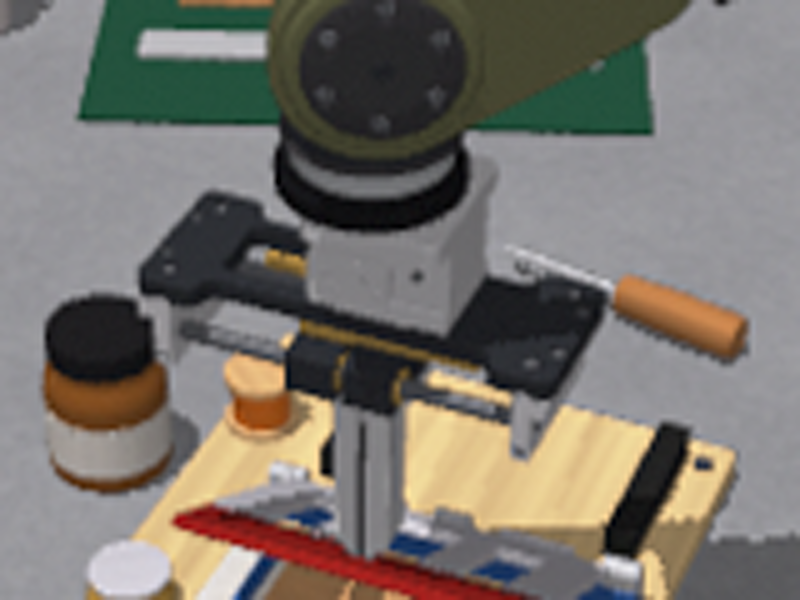

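Left corner at px (280.6,213.6) gives θ≈2.6, on plan. I'll slow down toward the flat.

Request:
send_rows --commands '[[[0.001,0,0.002],0],[[0.003,0,0.004],0],[[0.004,0,0.006],0],[[0.005,0,0.008],0],[[0.006,0,0.01],0],[[0.007,0,0.012],0],[[0.008,0,0.014],0],[[0.009,0,0.016],0]]'

```text
clock: 12.6
eef_pos: [485.4, 166.6, 92.3]
eef_rot: [3.142, 0.0, 1.355]
wrist_force: [-0.9, -0.8, 0.9]
finger_gap: 0.3
```

Request:
send_rows --commands '[[[0.001,0,0.002],0],[[0.002,0,0.004],0],[[0.003,0,0.007],0],[[0.004,0,0.009],0],[[0.005,0,0.011],0],[[0.005,0,0.013],0],[[0.006,0,0.015],0],[[0.006,0,0.018],0]]'

```text
clock: 13.27
eef_pos: [486.8, 172.6, 74.4]
eef_rot: [3.141, -0.0, 1.355]
wrist_force: [-0.4, 0.7, 0.6]
finger_gap: 0.6
```

Request:
send_rows --commands '[[[0,0,0.002],0],[[0.001,0,0.003],0],[[0.001,0,0.005],0],[[0.001,0,0.006],0],[[0.002,0,0.008],0],[[0.002,0,0.01],0],[[0.002,0,0.011],0],[[0.003,0,0.013],0]]'

```text
clock: 13.93
eef_pos: [487.3, 175.3, 61.4]
eef_rot: [3.141, 0.0, 1.355]
wrist_force: [0.5, -1.1, 0.8]
finger_gap: 0.4
```

```bash
python3 -c "
from h import *
s=st()
crop('side',245,140,160,120,5,'pics/s9.png')
for th in (2.8,2.9,3.,3.1,3.14): print(th,*[proj('side',toW(leafpt(x,150,t,th),J))[0].round(1) for x in(82,-82) for t in (3,-3)])"
```

```text
t 13.93 pos [487.3 175.3  61.4] rot [3.141 0.    1.355] jig 1.0 120.3 F [ 0.5 -1.1  0.8] gap 0.4
2.8 [276.7 227.5] [277. 225.] [347.2 248.7] [347.7 246.2]
2.9 [276.2 233.5] [276.3 231.1] [346.2 254.9] [346.6 252.5]
3.0 [276.  239.1] [276.  236.9] [345.5 260.5] [345.8 258.3]
3.1 [276.1 244.2] [276.  242.2] [345.  265.7] [345.2 263.7]
3.14 [276.2 246.1] [276.1 244.2] [344.9 267.6] [345.  265.7]
```

View pics/s9.png

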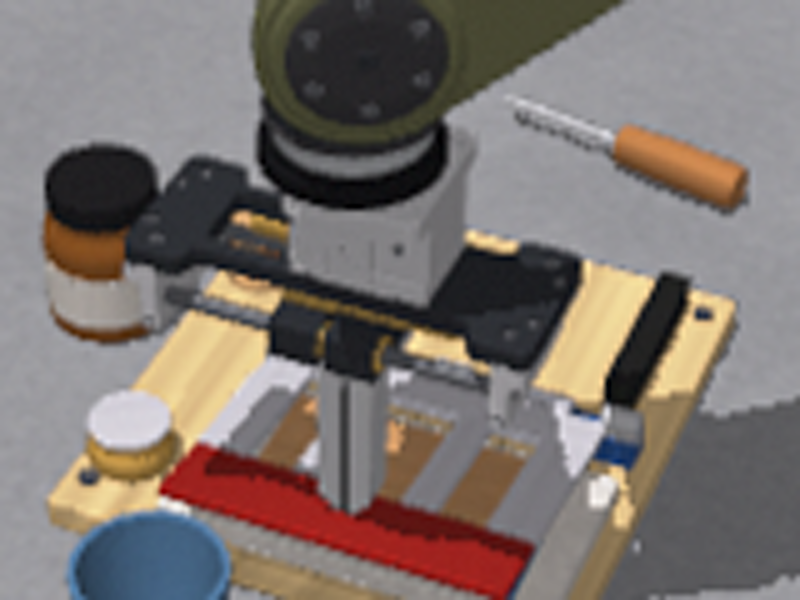

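θ≈3.0, contact in the middle of the red bar, forces near 1 N. Now the last few degrees, slowly.

Request:
send_rows --commands '[[[0,0,0.001],0],[[0,0,0.003],0],[[0,0,0.004],0],[[0.001,0,0.006],0],[[0.001,0,0.007],0],[[0.001,0,0.008],0],[[0.001,0,0.01],0],[[0.001,0,0.011],0]]'

```text
clock: 14.65
eef_pos: [487.4, 176.3, 50.2]
eef_rot: [-3.141, -0.0, 1.355]
wrist_force: [0.5, 0.4, 1.5]
finger_gap: 0.4
```

Request:
send_rows --commands '[[[0,0,0.001],0],[[0,0,0.002],0],[[0,0,0.003],0],[[0,0,0.0035],0],[[0,0,0.004],0],[[0,0,0.0045],0],[[0,0,0.005],0],[[0,0,0.005],0]]'

```text
clock: 15.32
eef_pos: [487.4, 176.3, 45.3]
eef_rot: [-3.142, 0.0, 1.355]
wrist_force: [0.2, 0.9, 0.2]
finger_gap: 0.7
```

```bash
python3 -c "
from h import *
s=st()"
```

```text
t 15.32 pos [487.4 176.3  45.3] rot [-3.142  0.     1.355] jig 0.9 121.3 F [0.2 0.9 0.2] gap 0.7
```

Request:
send_rows --commands '[[[0,0,0.0003],0],[[0,0,0.0006],0],[[0,0,0.0009],0],[[0,0,0.0012],0],[[0,0,0.0015],0],[[0,0,0.0018],0],[[0,0,0.002],0],[[0,0,0.002],0]]'

```text
clock: 15.98
eef_pos: [487.5, 176.3, 43.4]
eef_rot: [-3.142, 0.0, 1.355]
wrist_force: [1.2, 0.5, 0.4]
finger_gap: 0.6
```

```bash
python3 -c "
from h import *
s=st();s=manip.camera('top');s=st()
crop('side',245,140,160,120,5,'pics/s10.png')"
```

```text
t 15.98 pos [487.5 176.3  43.4] rot [-3.142  0.     1.355] jig 0.9 121.3 F [1.2 0.5 0.4] gap 0.6
t 16.03 pos [487.5 176.3  43.4] rot [-3.142  0.     1.355] jig 0.9 121.3 F [0.9 0.3 0.3] gap 0.5
```

View pics/s10.png

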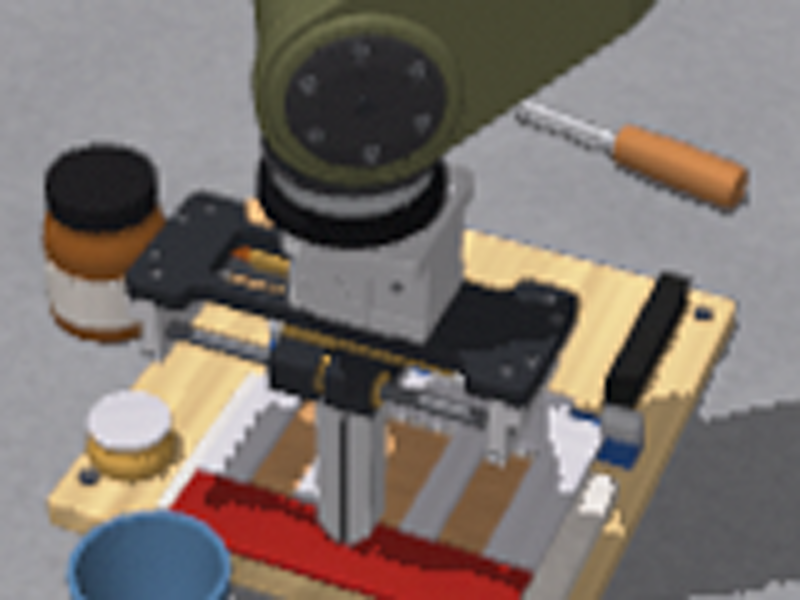

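Looks nearly flat. I'll press gently until I feel the hard stop.

Request:
send_rows --commands '[[[0,0,0.0002],0],[[0,0,0.0004],0],[[0,0,0.0006],0],[[0,0,0.0008],0],[[0,0,0.001],0],[[0,0,0.001],0],[[0,0,0.001],0],[[0,0,0.001],0]]'

```text
clock: 16.75
eef_pos: [487.5, 176.3, 43.2]
eef_rot: [3.141, -0.0, 1.355]
wrist_force: [-5.2, -0.4, 12.1]
finger_gap: 0.3
```

Firm resistance of 12 N at z = 43.2 mm, against 43.0 expected for fully flat, so it is on the stop. Lifting straight off.

Request:
send_rows --commands '[[[0,0,-0.001],0],[[0,0,-0.003],0],[[0,0,-0.008],0],[[0,0,-0.018],0],[[0,0,-0.033],0],[[0,0,-0.053],0],[[0,0,-0.073],0],[[0,0,-0.093],0]]'

```text
clock: 17.42
eef_pos: [487.4, 176.3, 137.2]
eef_rot: [3.141, -0.0, 1.355]
wrist_force: [0.4, -0.6, 1.1]
finger_gap: 0.1
```

Request:
send_rows --commands '[[[-0.02,0,-0.02],0],[[-0.05,0,-0.04],0],[[-0.085,0,-0.06],0],[[-0.12,0,-0.075],0],[[-0.155,0,-0.085],0],[[-0.19,0,-0.09],0],[[-0.225,0,-0.09],0],[[-0.25,0,-0.09],0]]'

```text
clock: 18.08
eef_pos: [433.2, -70.1, 226.8]
eef_rot: [3.14, 0.0, 1.354]
wrist_force: [0.1, 0.0, 0.4]
finger_gap: 0.6
```

Request:
send_rows --commands '[[[-0.03,0,0],0],[[-0.06,0,0],0],[[-0.09,0,0],0],[[-0.12,0,0],0],[[-0.15,0,0],0],[[-0.18,0,0],0],[[-0.2,0,0],0],[[-0.2,0,0],0]]'

```text
clock: 18.75
eef_pos: [390.1, -265.9, 226.0]
eef_rot: [3.141, 0.001, 1.352]
wrist_force: [-0.4, 0.8, -0.5]
finger_gap: 1.0
```

```bash
python3 -c "
from h import *
s=st()
crop('top',215,135,160,140,5,'pics/t11.png');crop('side',245,155,160,120,5,'pics/s11.png')
for th in (3.0,3.1,3.1416): print(th,*[(proj(n,toW(leafpt(x,150,t,th),J))[0]).round(1) for n in('side','top') for x in(82,-82) for t in (3,-3)])"
```

```text
t 18.75 pos [ 390.1 -265.9  226. ] rot [3.141e+00 1.000e-03 1.352e+00] jig -1.0 -331.4 F [-0.4  0.8 -0.5] gap 1.0
3.0 [276.  239.1] [276.  236.9] [345.5 260.5] [345.8 258.3] [258.1 178. ] [258.  177.8] [242.9 246.8] [242.8 247. ]
3.1 [276.1 244.2] [276.  242.2] [345.  265.7] [345.2 263.7] [258.6 178.7] [258.3 178.4] [243.7 246.5] [243.3 246.6]
3.1416 [276.3 246.2] [276.1 244.3] [344.9 267.7] [345.  265.8] [259. 179.] [258.6 178.7] [244.2 246.4] [243.7 246.5]
```

View pics/s11.png

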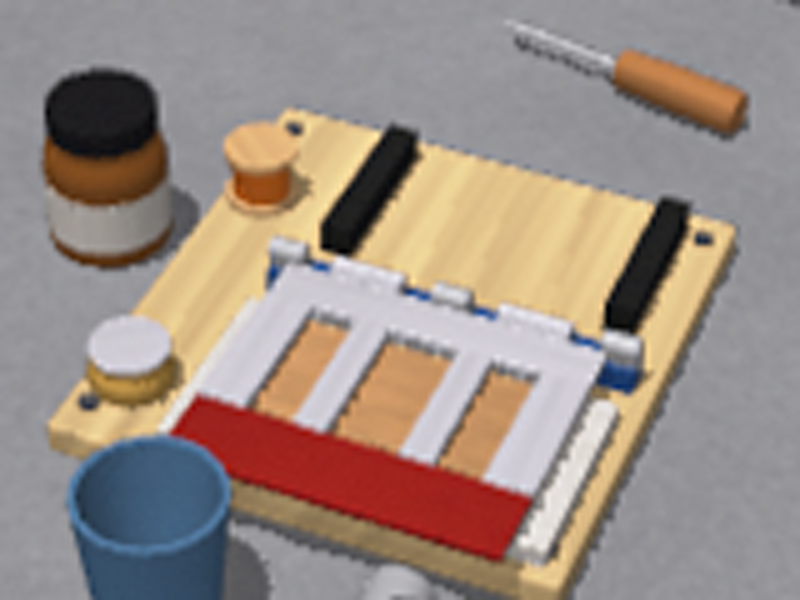

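View pics/t11.png

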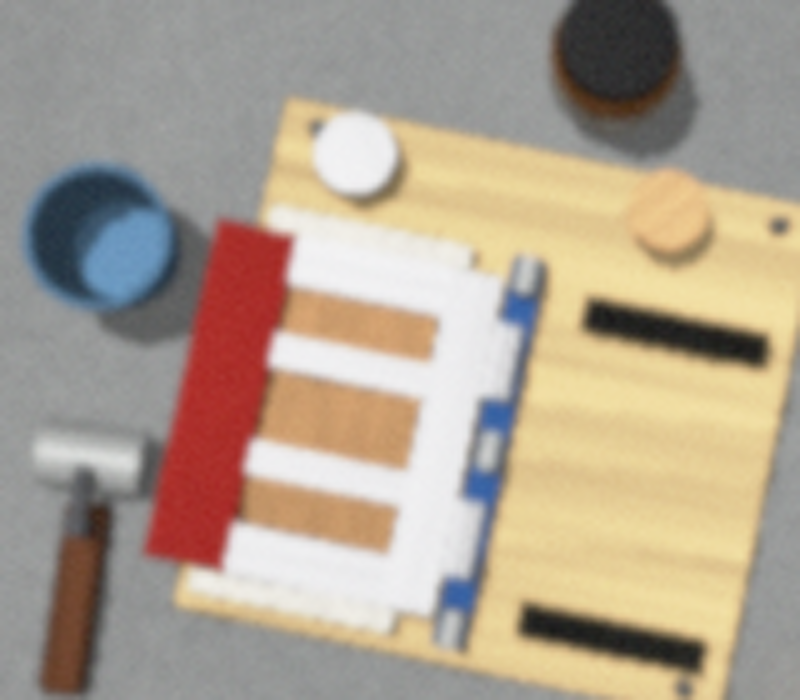

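The template lies flat over the blank. The near-right corner at side px (345.6,266.2) compares with (345,266–268) predicted for θ=π. In the top view the hammer head (233,227), cup, tin, spool and jar are where they started, and the robot is clear.

```bash
python3 -c "
from h import *
st(); print(manip.sign_off())"
```

```text
t 18.85 pos [ 390.8 -263.4  225.9] rot [ 3.141 -0.     1.353] jig -0.9 -328.8 F [0.1 0.2 0.6] gap 1.0
the job is handed in; nothing more can be done
None
```

The template is turned over its spine and lies flat over the blank. I handed the job in at 18.85 s with the arm clear of everything. I kept the fingers shut and pushed the red edge from about 0.70 rad up and over, slowing for the last few degrees.

- **Flat:** the fingertips met a firm stop at 43.2 mm, against 43.0 mm expected for the template's upper face. After I lifted off, its near corner in the side picture matched the predicted position for π rad to about 1 px. The other front corner did not check as well: it read about 4 px off, probably because the cup partly hides it.
- **Force:** about 7 N at most while turning it, and about 13 N in one short press on the stop. These are the readings at the end of each move.
- **Everything else:** the hammer head measured in the same place before and after. By eye the jar, cup, spool, wax tin and awl had not moved either. The blank shows through the windows, apparently undisturbed, but the template now covers its edges, so I could not measure it directly.

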